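# Lock the lazy Susan

## Task

Turn the wooden lazy Susan on the dining table until one of its two brass-edged notches faces the brass bolt on its stand, then slide the bolt by its red tab fully home into that notch and hold it pressed against its stop with about 12 N for a second. Go gently: never push or pinch the turntable or the bolt with more than 22 N, keep the little white salt cellar standing on its place, leave the other tableware and the book alone, and leave the bolt in and everything at rest.

Things in the scene. Friction and masses are not known exactly. Their poses are not given: they have to be found in the camera images.
- stand: Fixed dark-wood stand. Origin on the table at the pivot axis, z up. A round cup 150 across, 26 high carries the turntable; an arm 56 wide, 26 high runs along the stand's +y out to 258 from the pivot and carries the bolt between two steel rails (tops 44 above the table, y from 171 to 256, outer faces 16.5 either side of the axis). Never push it with more than 22 N.
- bolt (a joint): Bolt travel, m: 0 = drawn back, 0.042 = fully home, a hard stop to press on with 8 to 22 N; starts within 0.003 of back. Slides along the stand's -y, to the pivot; 2 to 3 N moves it; it stays put. With no notch in front it stops on the turntable. A notch up to 3 mm off to a side is drawn into line for a few N more; further off it jams. Never push or pinch it with over 22 N.
- bolt_nose (a point): Tip of the brass bolt's nose, moving with it. The bolt is a bar 14 wide, 16 high (30 to 46 above the table) on the stand's y axis, its nose rounded to 7 radius seen from above. The tip is 157 from the pivot at joint 0 and 115 at 0.042.
- bolt_tab (a point): Centre of the top of the bolt's upright red tab, moving with the bolt. The tab is 30 wide across the bolt, 12 thick along it, and stands from 48 to 78 above the table. It is 215 from the pivot along the stand's +y when the bolt is drawn back, 173 when home.
- susan: Loose wooden turntable, 0.45 to 0.9 kg, z up, in the stand's cup with 1.5 radial play. Turns either way without limit and stays where left; 1 to 5 N at its edge turns it; never push with over 22 N. Origin on its axis, 8 above the table. Flat plate from 30 to 48 above the table: core of radius 92 with six lobes on it, 60 degrees apart, reaching 150 from the axis; two of them hold the notches.
- lobe (a point): Top centre of one round lobe (pale dot): 115 from the axis, 60 degrees from the turntable's +x. Round lobes, radius 34, stand at 60, 120, 240, 300 degrees; square ones 60 wide, with the notches, at 0 and 180. Between them at 30, 90, 150.. degrees are gaps about 50 wide at 118 from the axis, open below down to the arm (26) or table, where closed fingers can push a lobe's side.
- notch_a (a point): Mouth of one notch: 147 from the axis along the turntable's +x, at the top face. The notch is an open radial slot 17 wide, from 147 in to 92 from the axis, through the full plate, edged in brass. Either notch will do.
- notch_b (a point): Mouth of the other notch, alike: 147 from the axis along the turntable's -x, at the top face. Either notch will do.
- cellar_spot (a point): The salt cellar's place on the turntable's top face (35 from its axis, along its +y).
- cellar: Loose white salt cellar with a small knob, 56 across, 46 high, 160 g, riding on the turntable. Origin at the centre of its underside, z up.
- plate: Loose white plate, 190 across, 22 high; origin under its centre. Bystander.
- dish: Loose green glass dish, 96 across, 40 high; origin under its centre. Bystander.
- potlid: Loose small steel lid with knob, 72 across, 31 high; origin under its centre. Bystander.
- book: Loose closed blue book, 135 x 187, 26 high; origin under its centre. Bystander.
There are look-alikes about, which are no part of the job. Leave any blue or purple look-alike of the cellar alone.

How it is judged:
By the outcome, as a careful person would: the job done as asked, in the order asked, and still so for the second after the job is handed in, with the robot touching nothing.
It also fails if it takes over 64 s, if anything falls off the work surface, if the arm or the gripper's body presses on something with over 40 N, if the wrist force passes 120 N, or if a joint passes its speed limit or range.

## Robot

A 6-joint arm with a two-finger parallel gripper is mounted at the origin on the work surface. World frame = base frame: x ahead of the robot, y to its left, z up, the work surface at z = 0. Lengths are in m, angles in rad, forces in N, time in s.
With the tool pointing down it reaches from about 0.25 to 0.725 m from the base axis. Payload 4 kg.
Tool frame: the origin (TCP) lies at the very end of the fingers, on their centre line; the grasp point (between the pads) lies 19 mm behind it; z points along the fingers, y is the line along which they close (so a half turn about z gives the same grasp; the last joint's range is limited). The gripper opens to 85 mm and grips with 20 to 120 N. Pads are 22 mm wide; open, the fingers measure 114 mm over their backs; the gripper's body (76 mm by 85 mm) begins 54 mm behind the grasp point. The pads swing forward as they close: fully open they stand 13 mm farther back than shut.
Start: joints at [1.148, 0.241, 0.005, 1.335, 0, 1.571], TCP at [0.205, 0.456, 0.231] pointing down, gripper open.
Joint ranges: [-2.72, 2.72], [-1.05, 1.87], [-1.09, 1.28], [-1.99, 2.15], [-1.42, 1.44], [-3.14, 3.14]. Speed limits (rad/s): [2.79, 2.79, 3.14, 3.14, 3.14, 3.14].

## Interface

Orientations are given as a unit quaternion [x, y, z, w].
In Python, from workcell import bot gives the robot as it stands.
- The arm moves only by the tool carry_out, never from a script. Its argument "increments" is one flat list of numbers, 5 for each row, row after row: the finger opening in cm, from 0 to 8.54, then the shift along the tool's x, y, z in cm, then the turn about the tool's z in rad. A call has exactly 5 rows; each row shifts and turns the commanded pose from where the row before left it, along the tool's axes as they then stand; what a row does not reach is not made up. A row lasts 1/8 s, in which the tool goes at most 62.5 mm and 10.7 degrees, less where a joint would pass 70% of its speed; a pose out of reach is approached as far as the arm can. A call with a gripper value outside its range is refused whole. The fingers move at their own pace and stop on an object; the grip force is fixed at half the most. Time passes only in rows, so rows that do not move let the fingers close, or fill a call up. It gives the time, the measured TCP pose, the force, the opening and the grip force at its end, in the units of the state.
- bot.get_obs(): the state, without advancing time (a new reading comes with each control period).
- bot.camera(name): name is "side" or "top"; returns a dict with "pixels" (400x640x3 uint8, blue, green, red), "range_z" (400x640 float32, m along the optical axis (not along the pixel's ray), 0 where there is no reading), "mtx" (3x3 intrinsics, pixels), "eye" and "attitude" of the camera in the world. Camera axes: x right, y down, z forward; pixel columns grow to the right and rows downward; lengths in m; the calibration is good to about 2 mm. A picture is of the moment at which its call begins.
- bot.job_done(): hands the job in; it is judged then, once.
Trained networks look in a picture, given as the dict that the camera call returned (one of the last four; its "shot" number tells which), for a name from the list of things; names that differ only in an ending like _2 or _b are one class to them, and where a whole thing is asked for, a point or a joint stands for the part that bears it (a point fixed in the world has none). Each returns a list of dicts, best first, with "p" (0 to 1); they miss things now and then, are a little off and sometimes report something else, mostly with a low value. They report only what shows in the picture. A call takes as long as a camera call. They do not tell look-alikes from the thing itself.
- bot.find_in(picture, name): "xyz" ([x, y, z] in m, in the coordinates of the camera as it stood for that picture, good to about 4 mm: the middle of the surface that is visible of it).
- bot.regions_of(picture, name): "mask" (400x640 bool, what is visible of it).
- bot.place_of(picture, name): "xyz" ([x, y, z] in m, in the coordinates of the camera as it stood for that picture, good to about 4 mm: a listed point, or the origin of a listed thing).
The state is a dict: "clock": time; "joint_pos": joint angles; "joint_vel": joint speeds; "tau": joint torques, N m; "eef_pos": TCP position; "tool_rot": TCP orientation; "ft_force": force on the tool from outside, world axes, zero at the start; "ft_torque": the same for the moment, N m; "grip_width": finger opening in m; "grasp_force": force on a finger pad.
Only numpy, scipy, OpenCV 4.12 (cv2) and the standard library are available. Lean on these libraries where they do the work, as an engineer would, in place of code of your own. Each camera call takes 0.05 s, during which the arm holds its last target. There are 200 camera calls.

## Working session

There is one attempt and no reset: what is moved stays moved. The work goes in short steps, Python scripts to look and compute and a tool call to move; the robot and the scene stay as the last step left them, time stands still between calls to the robot, and variables do not carry over. Pictures are saved under pics/ and viewed, at most 10 in all, crops included, and the job is handed in when it is done.

Besides the shell and the picture viewer there is one more tool, called after "Emit:" as name(argument=value, ...) on one line, values as JSON. carry_out: Moves the arm, as the interface text tells. Its arguments: {"type":"object","properties":{"increments":{"type":"array","items":{"type":"number"}}},"required":["increments"]}

```bash
mkdir -p pics
cat > h.py <<'E'
from workcell import bot
import numpy as np, cv2
from scipy.spatial.transform import Rotation as R
def mat(a):
    a=np.array(a); return a if a.shape==(3,3) else R.from_quat(a).as_matrix()
def world(c,p): return mat(c['attitude'])@np.array(p)+np.array(c['eye'])
def px(c,w):
    p=mat(c['attitude']).T@(np.array(w)-np.array(c['eye'])); q=np.array(c['mtx'])@p; return (q[:2]/q[2]).round().astype(int)
E
python3 - <<'E'
from h import *
o=bot.get_obs(); print({k:np.round(v,3).tolist() for k,v in o.items()})
ims=[]
for n in ("top","side"):
    c=bot.camera(n); ims.append(c['pixels']); print(n,c['eye'],c['attitude'])
    for k in ("stand","bolt_nose","bolt_tab","susan","lobe","notch_a","cellar_spot","cellar","plate","dish","potlid","book"):
        print(k,[(round(r['p'],2),world(c,r['xyz']).round(3).tolist(),px(c,world(c,r['xyz'])).tolist()) for r in bot.place_of(c,k)[:4]])
cv2.imwrite('pics/a.png',ims[0]);cv2.imwrite('pics/b.png',ims[1])
E
```

```text
{'clock': 0.0, 'joint_pos': [1.148, 0.241, 0.004, 1.335, 0.0, 1.571], 'joint_vel': [0.001, -0.002, 0.001, -0.0, -0.001, -0.001], 'tau': [0.001, -37.232, 25.241, 0.017, -0.0, -0.0], 'eef_pos': [0.205, 0.455, 0.23], 'tool_rot': [0.21, 0.978, -0.001, -0.0], 'ft_force': [0.174, -0.217, 0.003], 'ft_torque': [-0.063, -0.017, -0.019], 'grasp_force': 0.0, 'grip_width': 0.085}
top [0.42694011 0.01727537 1.1403053 ] [ 0.70476275 -0.7044956   0.05672363 -0.06146419]
stand [(0.73, [0.433, -0.153, 0.046], [382, 267]), (0.59, [0.561, -0.185, 0.046], [392, 221])]
bolt_nose [(0.49, [0.533, 0.082, 0.04], [296, 231]), (0.23, [0.56, -0.186, 0.048], [392, 221])]
bolt_tab [(0.6, [0.526, 0.138, 0.078], [274, 232])]
susan [(0.71, [0.559, -0.07, 0.003], [350, 223]), (0.35, [0.58, -0.098, 0.044], [360, 214])]
lobe [(0.97, [0.559, -0.186, 0.048], [393, 221]), (0.72, [0.68, 0.004, 0.047], [324, 179]), (0.19, [0.432, -0.153, 0.048], [382, 268])]
notch_a [(0.86, [0.679, 0.005, 0.047], [324, 179]), (0.61, [0.432, -0.154, 0.048], [382, 268])]
cellar_spot [(0.81, [0.576, -0.1, 0.049], [361, 215]), (0.45, [0.431, -0
[... 852 characters left out ...]
, [0.562, -0.186, 0.047], [320, 158]), (0.72, [0.682, 0.008, 0.049], [277, 203]), (0.5, [0.523, 0.142, 0.076], [333, 233])]
notch_a [(0.98, [0.682, 0.008, 0.048], [277, 203]), (0.66, [0.561, -0.187, 0.047], [320, 157])]
cellar_spot [(0.97, [0.577, -0.1, 0.047], [314, 177])]
cellar [(0.82, [0.574, -0.099, 0.049], [315, 177]), (0.73, [0.744, -0.241, 0.002], [264, 156]), (0.57, [0.782, -0.078, 0.002], [246, 192]), (0.55, [0.701, 0.126, 0.003], [268, 245])]
plate [(0.89, [0.46, -0.428, 0.001], [349, 122])]
dish [(0.6, [0.668, 0.368, 0.007], [273, 324])]
potlid [(0.5, [0.711, -0.391, 0.003], [277, 127]), (0.39, [0.556, -0.071, 0.008], [321, 193])]
book [(0.78, [0.513, 0.443, -0.002], [339, 357])]
```

View pics/a.png

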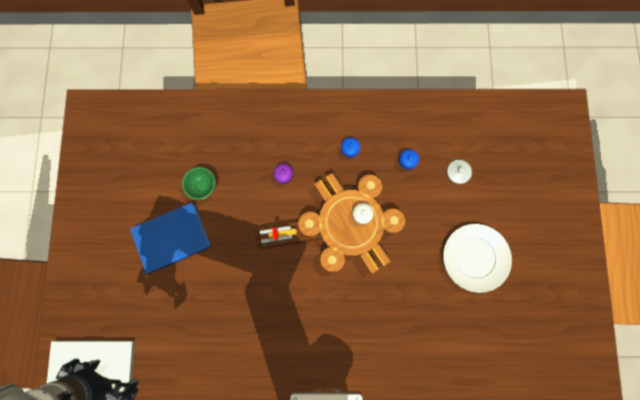

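View pics/b.png

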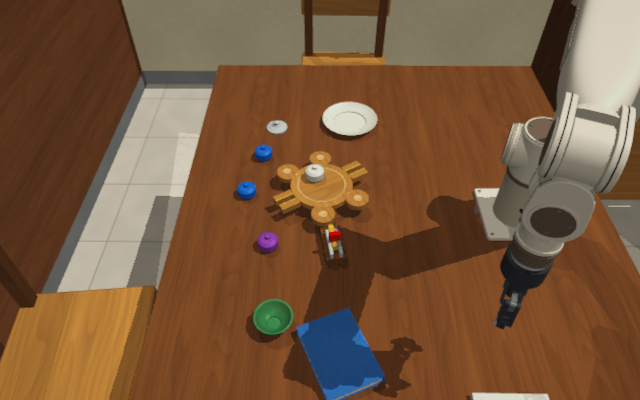

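The top view shows the turntable at px (350,223) with the white cellar on it at (362,213). The bolt and its red tab are at (275,233). The brass notches are at (328,187) and (376,259). The side view agrees, with the tab at (333,236).

The pivot is about (0.558,-0.069), the stand's +y is at about 99°, and the nearest notch is at about 32°, so the turntable needs about +67°. I'll push it from the gap at 242°.

Emit:
carry_out(increments=[0,-3.5,-3,0,0.013,0,-3.5,-3,0,0.013,0,-3.5,-3,0,0.013,0,-3.5,-3,0,0.013,0,-3.5,-3,0,0.013])

```text
clock: 1.92
eef_pos: [0.2982, 0.2437, 0.2315]
tool_rot: [0.242, 0.97, 0.0, 0.0]
ft_force: [-0.0, -0.6, 0.1]
grip_width: -0.0002
grasp_force: 0.0
```

Emit:
carry_out(increments=[0,-3.5,-3,0,0,0,-3.5,-3,0,0,0,-3.5,-3,0,0,0,-3.5,-3,0,0,0,-3.5,-3,0,0])

```text
clock: 2.55
eef_pos: [0.3825, 0.029, 0.2316]
tool_rot: [0.242, 0.97, 0.0, 0.001]
ft_force: [0.2, -0.2, 0.4]
grip_width: -0.0002
grasp_force: 0.0
```

Emit:
carry_out(increments=[0,-3.5,-3,0,0,0,-3.5,-3,0,0,0,-3.5,-3,1.5,0,0,-3.5,-3,3,0,0,0,0,3,0])

```text
clock: 3.18
eef_pos: [0.4508, -0.1442, 0.1556]
tool_rot: [0.244, 0.97, -0.0, 0.001]
ft_force: [0.1, 0.0, -0.2]
grip_width: 0.0002
grasp_force: 0.0
```

```bash
cat >> h.py <<'E'
def pose():
    o=bot.get_obs(); M=mat(o['tool_rot']); return o,np.array(o['eef_pos']),M,np.degrees(np.arctan2(M[1,0],M[0,0]))
def go(x,y,z,yaw):
    o,p,M,a=pose(); d=M.T@(np.array([x,y,z])-p)*100; t=-((yaw-a+180)%360-180)
    print('t',round(o['clock'],2),'p',p.round(4),'yaw',a.round(1),'j',np.round(o['joint_pos'],2),'F',np.round(o['ft_force'],1)); print('shift cm',d.round(2),'turn',np.radians(t).round(3))
E
python3 - <<'E'
from h import *
go(.503,-.173,.02,152)
c=bot.camera('top')
for k in ("susan","lobe","notch_a","cellar_spot","stand","bolt_nose","bolt_tab"):
    print(k,[(round(r['p'],2),world(c,r['xyz']).round(3).tolist()) for r in bot.place_of(c,k)[:3]])
cv2.imwrite('pics/c.png',cv2.resize(c['pixels'][130:310,230:450],None,fx=3,fy=3,interpolation=cv2.INTER_CUBIC))
E
```

```text
t 3.17 p [ 0.4508 -0.1442  0.1556] yaw 151.8 j [-0.31  0.24 -0.21  1.13 -0.    0.18] F [ 0.1  0.  -0.2]
shift cm [-5.93 -0.07 13.57] turn -0.003
susan [(0.83, [0.559, -0.071, 0.004])]
lobe [(0.68, [0.563, -0.186, 0.046])]
notch_a [(0.8, [0.433, -0.153, 0.047]), (0.75, [0.679, 0.006, 0.047])]
cellar_spot []
stand []
bolt_nose [(0.65, [0.557, -0.068, 0.003]), (0.58, [0.536, 0.081, 0.041])]
bolt_tab [(0.58, [0.526, 0.139, 0.075]), (0.54, [0.533, 0.081, 0.041]), (0.3, [0.582, -0.096, 0.047])]
```

View pics/c.png

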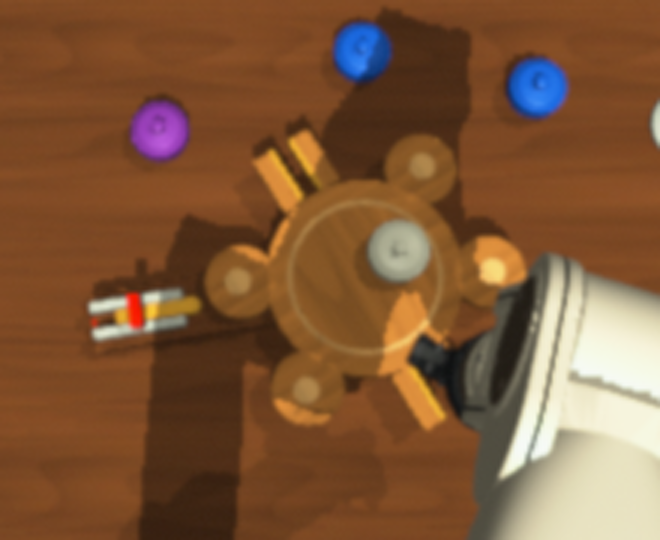

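The crop shows the gripper above the lower notch lobe at px (430,350), with the gap lying up and right of it. The bolt is at (145,310) and the cellar is on its place at (398,250). The notch axis is at about 32.6°. Next I move over the gap and go down.

Emit:
carry_out(increments=[0,-3,0,0,0,0,-3,-0.2,0,0,0,0,0,2,0,0,0,0,3,0,0,0,0,2,0])

```text
clock: 4.2
eef_pos: [0.5019, -0.1707, 0.0863]
tool_rot: [0.241, 0.971, -0.0, 0.0]
ft_force: [-1.1, 0.4, -0.3]
grip_width: -0.0
grasp_force: 0.0
```

Emit:
carry_out(increments=[0,0,0,1.5,0,0,0,0,1.5,0,0,0,0,1.5,0,0,0,0,1,0,0,0,0,0.7,0])

```text
clock: 4.82
eef_pos: [0.5014, -0.1711, 0.0237]
tool_rot: [0.241, 0.97, 0.0, -0.0]
ft_force: [-0.5, 0.6, 0.2]
grip_width: 0.0003
grasp_force: 0.0
```

Emit:
carry_out(increments=[0,-0.4,0.01,0,-0.0349,0,-0.4,0.01,0,-0.0349,0,-0.4,0.01,0,-0.0349,0,-0.4,0.01,0,-0.0349,0,-0.4,0.01,0,-0.0349])

```text
clock: 5.45
eef_pos: [0.5192, -0.1787, 0.0243]
tool_rot: [0.155, 0.988, -0.0, -0.001]
ft_force: [-4.2, 1.1, 2.4]
grip_width: -0.0001
grasp_force: 1.6
```

Run:
```python
from h import *
go(.503,-.175,.022,152)
o,p,M,a=pose(); d=p[:2]-[.558,-.0705]; print(np.hypot(*d),np.degrees(np.arctan2(d[1],d[0]))%360)
```

```text
t 5.45 p [ 0.5192 -0.1787  0.0243] yaw 162.2 j [-0.33  0.51 -0.17  0.89 -0.   -0.02] F [-4.2  1.1  2.4]
shift cm [ 1.66 -0.15  0.24] turn 0.178
0.11491637674572501 250.28791306201515
```

Emit:
carry_out(increments=[0,-0.5,0.02,0,-0.0436,0,-0.5,0.01,0,-0.0436,0,-0.5,0.01,0,-0.0436,0,-0.5,0.01,0,-0.0436,0,-0.5,0.01,0,-0.0436])

```text
clock: 6.08
eef_pos: [0.5437, -0.184, 0.0242]
tool_rot: [0.046, 0.999, -0.0, -0.001]
ft_force: [-2.9, -0.3, 1.7]
grip_width: 0.0002
grasp_force: 1.6
```

Emit:
carry_out(increments=[0,-0.5,0.01,0,-0.0436,0,-0.5,0.01,0,-0.0436,0,-0.5,0.01,0,-0.0436,0,-0.5,0.01,0,-0.0436,0,-0.5,0.01,0,-0.0436])

```text
clock: 6.7
eef_pos: [0.5687, -0.1838, 0.0243]
tool_rot: [-0.062, 0.998, -0.0, -0.001]
ft_force: [-3.7, -0.3, 1.8]
grip_width: 0.0002
grasp_force: 1.6
```

Run:
```python
from h import *
go(.503,-.175,.022,152)
o,p,M,a=pose(); d=p[:2]-[.558,-.0705]; print(np.hypot(*d),np.degrees(np.arctan2(d[1],d[0]))%360)
```

```text
t 6.7 p [ 0.5687 -0.1838  0.0243] yaw -172.8 j [-0.31  0.59 -0.03  0.95 -0.   -0.44] F [-3.7 -0.3  1.8]
shift cm [6.41 1.7  0.24] turn 0.614
0.11384910862073039 275.3970861745628
```

Emit:
carry_out(increments=[0,-0.5,0,0,-0.0436,0,-0.5,0,0,-0.0436,0,-0.5,0.01,0,-0.0436,0,-0.5,0.01,0,-0.0436,0,-0.5,0.01,0,-0.0436])

```text
clock: 7.32
eef_pos: [0.5929, -0.1784, 0.0243]
tool_rot: [-0.171, 0.985, -0.0, -0.001]
ft_force: [-3.5, -0.1, 2.2]
grip_width: 0.0004
grasp_force: 1.8
```

Emit:
carry_out(increments=[0,-0.5,0.01,0,-0.0436,0,-0.5,0.01,0,-0.0436,0,-0.5,0.01,0,-0.0436,0,-0.5,0.01,0,-0.0436,0,-0.5,0.01,0,-0.0436])

```text
clock: 7.95
eef_pos: [0.6153, -0.1677, 0.0243]
tool_rot: [-0.277, 0.961, -0.0, -0.001]
ft_force: [-3.4, -2.4, 3.1]
grip_width: -0.0
grasp_force: 2.0
```

Emit:
carry_out(increments=[0,-0.4,0.01,0,-0.035,0,-0.4,0.01,0,-0.035,0,-0.4,0.01,0,-0.035,0,-0.4,0.01,0,-0.035,0,-0.4,0.01,0,-0.035])

```text
clock: 8.57
eef_pos: [0.6322, -0.1549, 0.0242]
tool_rot: [-0.36, 0.933, -0.0, -0.0]
ft_force: [-4.2, -1.4, 2.4]
grip_width: 0.0003
grasp_force: 2.1
```

Run:
```python
from h import *
go(.503,-.175,.022,152)
o,p,M,a=pose(); d=p[:2]-[.558,-.0705]; print(np.hypot(*d),np.degrees(np.arctan2(d[1],d[0]))%360)
ims=[]
for n in ('side','top'):
  c=bot.camera(n)
  for k in ("susan","lobe","notch_a","bolt_nose","bolt_tab"):
    print(k,[(round(r['p'],2),world(c,r['xyz']).round(4).tolist()) for r in bot.place_of(c,k)[:3]])
  u,v=px(c,[.545,.03,.05]); ims.append(cv2.resize(c['pixels'][v-50:v+50,u-65:u+65],None,fx=6,fy=6,interpolation=cv2.INTER_CUBIC))
  cv2.imwrite(f'pics/d_{n}.png',ims[-1])
```

```text
t 8.57 p [ 0.6322 -0.1549  0.0242] yaw -137.8 j [-0.24  0.68  0.14  1.03 -0.   -0.98] F [-4.2 -1.4  2.4]
shift cm [10.92  7.18  0.23] turn 1.225
0.11236362106048807 311.3007850935735
susan [(0.83, [0.5549, -0.0704, 0.0069])]
lobe [(0.71, [0.6592, -0.12, 0.0464])]
notch_a [(0.89, [0.5407, 0.0717, 0.0462]), (0.85, [0.5692, -0.2183, 0.0445])]
bolt_nose [(0.58, [0.5365, 0.0774, 0.0408])]
bolt_tab [(0.71, [0.5222, 0.1416, 0.0792]), (0.58, [0.4586, -0.4272, -0.0005])]
susan [(0.76, [0.5587, -0.066, 0.0056]), (0.46, [0.6698, 0.3613, -0.005]), (0.3, [0.5394, 0.0717, 0.0467])]
lobe [(0.64, [0.6629, -0.1191, 0.0489])]
notch_a [(0.92, [0.5405, 0.0737, 0.0486]), (0.64, [0.7118, -0.3959, -0.0044])]
bolt_nose [(0.74, [0.713, -0.3927, -0.0016]), (0.49, [0.5363, 0.0808, 0.0387])]
bolt_tab [(0.68, [0.5252, 0.1421, 0.0772])]
```

View pics/d_top.png

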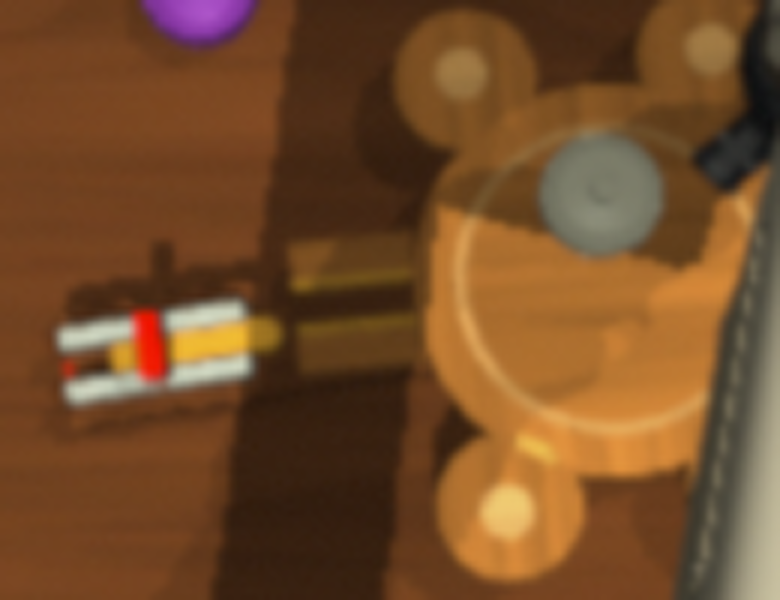

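The crop shows the notch centreline meeting the mouth at about px (295,306). The bolt axis extended there is at about (295,330), so the turntable needs about 4° more. The cellar sits still on its place.

Emit:
carry_out(increments=[0,-0.3,0,0,-0.026,0,-0.3,0,0,-0.026,0,-0.2,0,0,-0.017,0,0,0,0,0,0,0,0,0,0])

```text
clock: 9.8
eef_pos: [0.638, -0.1495, 0.0244]
tool_rot: [-0.391, 0.921, -0.0, 0.0]
ft_force: [-1.0, -2.0, 1.8]
grip_width: 0.0002
grasp_force: 1.2
```

```bash
cat >> h.py <<'E'
def rect(c,z=.046,u0=.09,x0=.545,y0=.05,s=.0004):
    # rows: -x, cols: -y ; centred at (x0,y0), 640x560
    W,H=640,480; q=[]
    src=np.float32([[0,0],[W,0],[W,H],[0,H]])
    for a,b in src:
        w=np.array([x0-(b-H/2)*s,y0-(a-W/2)*s,z]); p=mat(c['attitude']).T@(w-c['eye']); m=np.array(c['mtx'])@p; q.append(m[:2]/m[2])
    return cv2.warpPerspective(c['pixels'],cv2.getPerspectiveTransform(np.float32(q),src),(W,H),flags=cv2.INTER_CUBIC)
E
python3 - <<'E'
from h import *
go(.503,-.175,.022,152)
o,p,M,a=pose(); d=p[:2]-[.558,-.0705]; print(np.hypot(*d),np.degrees(np.arctan2(d[1],d[0]))%360)
c=bot.camera('top')
for k in ("susan","lobe","notch_a","bolt_nose","bolt_tab"):
    print(k,[(round(r['p'],2),world(c,r['xyz']).round(4).tolist()) for r in bot.place_of(c,k)[:2]])
im=rect(c); im=cv2.convertScaleAbs(im,alpha=1.6)
# bolt axis line through pivot at 99deg for reference
A=np.radians(99)
for r in (.1,.25):pass
f=lambda r:(int(320-(-.0705+r*np.sin(A)-.05)/.0004),int(240-(.558+r*np.cos(A)-.545)/.0004))
cv2.line(im,f(.08),f(.26),(255,255,0),1)
cv2.imwrite('pics/e.png',im)
E
```

```text
t 9.8 p [ 0.638  -0.1495  0.0244] yaw -134.0 j [-0.23  0.69  0.16  1.04  0.   -1.03] F [-1.  -2.   1.8]
shift cm [11.21  7.94  0.23] turn 1.291
0.11240963518864752 315.3670548137253
susan [(0.9, [0.5579, -0.0653, 0.0006])]
lobe [(0.75, [0.6613, -0.1101, 0.0464])]
notch_a [(0.55, [0.5302, 0.0738, 0.0501])]
bolt_nose [(0.75, [0.5331, 0.0854, 0.0389])]
bolt_tab [(0.6, [0.5273, 0.1412, 0.0795])]
```

View pics/e.png

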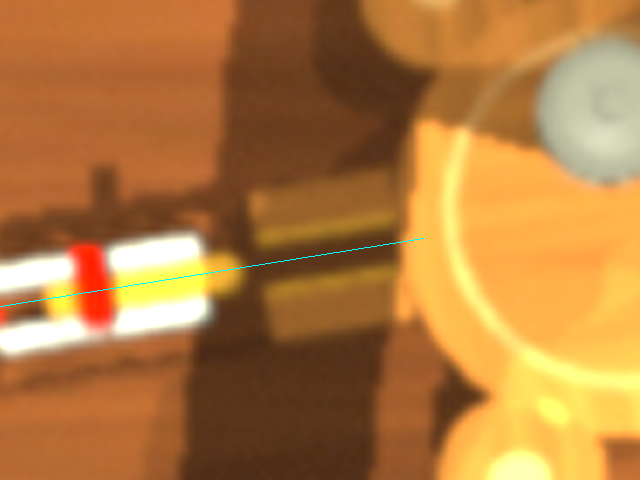

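The rectified view has 0.4 mm pixels. The notch centreline runs through about (262,264) and (395,241), and the bolt axis extended passes about (262,269) and (395,249). The notch is still about 2–2.5 mm short, so I nudge about 1° more, back off and lift.

Emit:
carry_out(increments=[0,-0.1,0,0,-0.009,0,-0.1,0,0,-0.009,0,0,0,0,0,0,0,0,0,0,0,0.4,0,0,0])

```text
clock: 10.72
eef_pos: [0.6372, -0.1502, 0.0242]
tool_rot: [-0.399, 0.917, 0.0, 0.001]
ft_force: [0.3, 0.5, 0.3]
grip_width: 0.0002
grasp_force: 0.0
```

Emit:
carry_out(increments=[0,0.3,0,0,0,0,0,0,-2,0,0,0,0,-4,0,0,0,0,-4,0,0,0,0,-4,0])

```text
clock: 11.35
eef_pos: [0.6345, -0.1529, 0.1654]
tool_rot: [-0.399, 0.917, 0.0, 0.0]
ft_force: [-0.1, 0.0, 0.3]
grip_width: 0.0
grasp_force: 0.0
```

Run:
```python
from h import *
A=np.radians(98.8); P=np.array([.558,-.0705])+.25*np.array([np.cos(A),np.sin(A)]); print(P)
go(P[0],P[1],.165,98.8)
c=bot.camera('top')
im=cv2.convertScaleAbs(rect(c),alpha=1.6); cv2.imwrite('pics/f.png',im)
```

```text
[0.51975354 0.1765571 ]
t 11.35 p [ 0.6345 -0.1529  0.1654] yaw -133.0 j [-0.24  0.58  0.34  1.34  0.   -1.06] F [-0.1  0.   0.3]
shift cm [-16.29  30.85   0.06] turn 2.238
```

View pics/f.png

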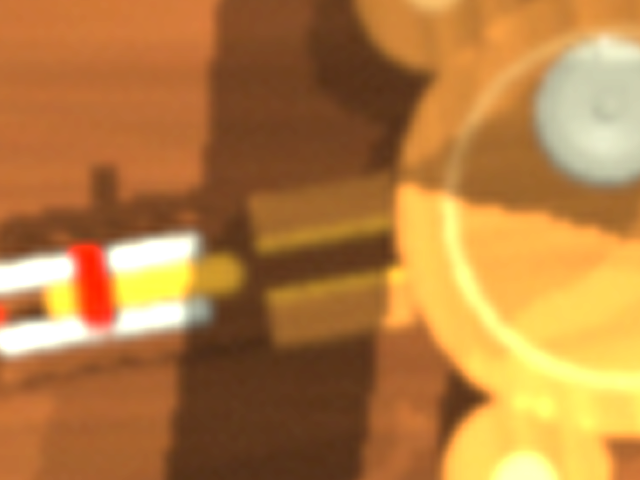

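The notch is now in line: its mouth centre is at about (265,269), the bolt nose at (235,273), and the inner end at (388,248). The error is under 1 mm. The cellar is in place. Next is the outer side of the tab.

Emit:
carry_out(increments=[0,0,0,0,-0.18,0,0,0,0,-0.18,0,0,0,0,-0.18,0,0,0,0,-0.18,0,0,0,0,-0.184])

```text
clock: 12.02
eef_pos: [0.6346, -0.1529, 0.164]
tool_rot: [0.761, -0.648, -0.0, -0.0]
ft_force: [-0.8, 0.1, 0.7]
grip_width: -0.0001
grasp_force: 0.0
```

Emit:
carry_out(increments=[0,-4.9,0.9,0,0,0,-4.9,0.9,0,0,0,-4.9,0.9,0,0,0,-4.9,0.9,0,0,0,-4.9,0.9,0,0])

```text
clock: 12.65
eef_pos: [0.5518, 0.0837, 0.1642]
tool_rot: [0.759, -0.651, -0.0, -0.001]
ft_force: [0.6, 0.7, -0.8]
grip_width: 0.0003
grasp_force: 0.0
```

Emit:
carry_out(increments=[0,-4.9,0.9,0,0,0,-4.9,0.9,0,0,0,0,0,3,0,0,0,0,3,0,0,0,0,1,0])

```text
clock: 13.28
eef_pos: [0.5181, 0.176, 0.0924]
tool_rot: [0.76, -0.65, -0.001, 0.001]
ft_force: [0.0, -0.3, 1.0]
grip_width: 0.0004
grasp_force: 0.0
```

Run:
```python
from h import *
A=np.radians(98.8); P=np.array([.557,-.0705])+.25*np.array([np.cos(A),np.sin(A)]); print(P)
go(P[0],P[1],.055,98.8-180)
c=bot.camera('side')
print([(round(r['p'],2),world(c,r['xyz']).round(4).tolist()) for r in bot.place_of(c,'bolt_tab')[:2]])
```

```text
[0.51875354 0.1765571 ]
t 13.28 p [0.5181 0.176  0.0924] yaw -81.1 j [ 0.33  0.43 -0.1   1.04  0.   -1.4 ] F [ 0.  -0.3  1. ]
shift cm [-0.04 -0.09  3.74] turn 0.001
[(0.57, [0.5252, 0.1437, 0.0768])]
```

Emit:
carry_out(increments=[0,0,-0.05,2.5,0,0,0,0,1.2,0,0,0.6,0,0,0,0,0.4,0,0,0,0,0.4,0,0,0])

```text
clock: 14.0
eef_pos: [0.5231, 0.1621, 0.0583]
tool_rot: [0.759, -0.651, 0.0, -0.001]
ft_force: [0.5, 0.6, 0.1]
grip_width: 0.0
grasp_force: 0.0
```

Emit:
carry_out(increments=[0,0.3,0,0,0,0,0.3,0,0,0,0,0.3,0,0,0,0,0.3,0,0,0,0,0.3,0,0,0])

```text
clock: 14.62
eef_pos: [0.5249, 0.1477, 0.0576]
tool_rot: [0.759, -0.651, 0.0, -0.0]
ft_force: [-0.1, 2.2, 2.1]
grip_width: -0.0006
grasp_force: 1.1
```

Emit:
carry_out(increments=[0,0.3,0,0,0,0,0.3,0,0,0,0,0.3,0,0,0,0,0.3,0,0,0,0,0.2,0,0,0])

```text
clock: 15.25
eef_pos: [0.5271, 0.1335, 0.0575]
tool_rot: [0.759, -0.651, 0.0, -0.0]
ft_force: [0.3, 3.4, 2.3]
grip_width: 0.0004
grasp_force: 1.7
```

Run:
```python
from h import *
A=np.radians(98.8); P=np.array([.557,-.0705])+.19*np.array([np.cos(A),np.sin(A)])
go(P[0],P[1],.055,98.8-180)
c=bot.camera('top')
print([(round(r['p'],2),world(c,r['xyz']).round(4).tolist()) for r in bot.place_of(c,'bolt_tab')[:2]])
```

```text
t 15.25 p [0.5271 0.1335 0.0575] yaw -81.2 j [ 0.25  0.46 -0.16  0.95 -0.   -1.48] F [0.3 3.4 2.3]
shift cm [1.62 0.17 0.25] turn 0.0
[(0.49, [0.5294, 0.1174, 0.0756])]
```

Emit:
carry_out(increments=[0,0.2,0,0,0,0,0.2,0,0,0,0,0.2,0,0,0,0,0.2,0,0,0,0,0.2,0,0,0])

```text
clock: 15.98
eef_pos: [0.5284, 0.1236, 0.0573]
tool_rot: [0.759, -0.651, 0.0, -0.0]
ft_force: [1.4, 2.7, 2.2]
grip_width: 0.0002
grasp_force: 1.6
```

Emit:
carry_out(increments=[0,0.1,0,0,0,0,0.1,0,0,0,0,0.1,0,0,0,0,0,0,0,0,0,0,0,0,0])

```text
clock: 16.6
eef_pos: [0.5284, 0.1206, 0.0571]
tool_rot: [0.759, -0.651, -0.0, 0.0]
ft_force: [0.1, 2.7, 1.5]
grip_width: -0.0002
grasp_force: 1.1
```

Run:
```python
from h import *
A=np.radians(98.8); P=np.array([.557,-.0705])+.19*np.array([np.cos(A),np.sin(A)])
go(P[0],P[1],.055,98.8-180)
```

```text
t 16.6 p [0.5284 0.1206 0.0571] yaw -81.2 j [ 0.22  0.46 -0.16  0.95 -0.   -1.5 ] F [0.1 2.7 1.5]
shift cm [0.32 0.1  0.21] turn 0.0
```

Emit:
carry_out(increments=[0,0.05,0,0,0,0,0.05,0,0,0,0,0.05,0,0,0,0,0.05,0,0,0,0,0,0,0,0])

```text
clock: 17.23
eef_pos: [0.5287, 0.1188, 0.0571]
tool_rot: [0.759, -0.651, -0.0, 0.0]
ft_force: [-0.5, 3.6, 1.0]
grip_width: -0.0005
grasp_force: 1.6
```

Emit:
carry_out(increments=[0,0.05,0,0,0,0,0.05,0,0,0,0,0,0,0,0,0,0,0,0,0,0,0,0,0,0])

```text
clock: 17.85
eef_pos: [0.5289, 0.1177, 0.0572]
tool_rot: [0.759, -0.651, -0.0, 0.0]
ft_force: [-1.1, 3.4, 0.2]
grip_width: 0.0006
grasp_force: 1.6
```

Emit:
carry_out(increments=[0,0.05,0,0,0,0,0.05,0,0,0,0,0,0,0,0,0,0,0,0,0,0,0,0,0,0])

```text
clock: 18.48
eef_pos: [0.5291, 0.117, 0.0572]
tool_rot: [0.759, -0.651, -0.0, 0.0]
ft_force: [-2.6, 4.3, 0.1]
grip_width: -0.0
grasp_force: 2.4
```

Emit:
carry_out(increments=[0,0.05,0,0,0,0,0.05,0,0,0,0,0,0,0,0,0,0,0,0,0,0,0,0,0,0])

```text
clock: 19.1
eef_pos: [0.5291, 0.117, 0.0572]
tool_rot: [0.76, -0.65, -0.001, -0.001]
ft_force: [-2.4, 6.6, 0.4]
grip_width: -0.0001
grasp_force: 3.7
```

It has stopped where the hard stop is expected (about 190 mm from the pivot). The force now rises about 2.5 N per mm, so I add about 2 mm and hold.

Emit:
carry_out(increments=[0,0.05,0,0,0,0,0.05,0,0,0,0,0.05,0,0,0,0,0,0,0,0,0,0,0,0,0])

```text
clock: 19.73
eef_pos: [0.5291, 0.1169, 0.0572]
tool_rot: [0.76, -0.65, -0.002, -0.001]
ft_force: [-3.1, 11.0, -1.3]
grip_width: -0.0
grasp_force: 5.6
```

Run:
```python
from h import *
c=bot.camera('top'); im=cv2.convertScaleAbs(rect(c),alpha=1.6); cv2.imwrite('pics/g.png',im)
print([(round(r['p'],2),world(c,r['xyz']).round(4).tolist()) for r in bot.place_of(c,'bolt_tab')[:2]])
go(.5,.1,.1,0)
```

```text
[(0.48, [0.5331, 0.0987, 0.0775])]
t 19.82 p [0.5291 0.117  0.0572] yaw -81.1 j [ 0.21  0.46 -0.16  0.95  0.01 -1.51] F [-3.2 10.9 -0.4]
shift cm [ 1.2   3.14 -4.28] turn -1.415
```

View pics/g.png

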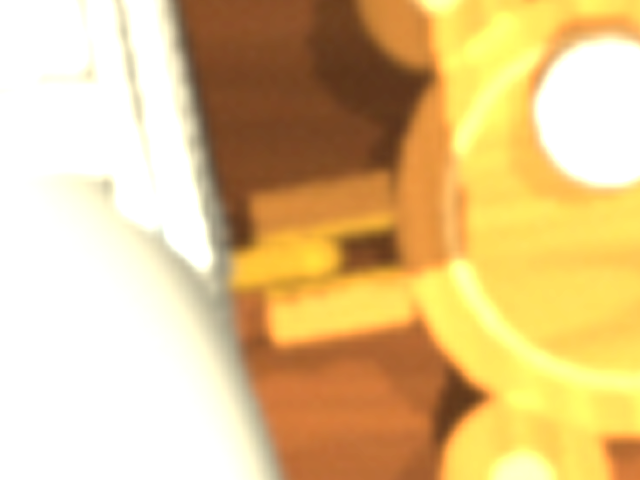

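The bolt nose is inside the notch with its tip at px (340,255), about 114 mm from the pivot, so it is fully home. The force is about 11.3 N; I add a hair and hold.

Emit:
carry_out(increments=[0,0.02,0,0,0,0,0,0,0,0,0,0,0,0,0,0,0,0,0,0,0,0,0,0,0])

```text
clock: 20.45
eef_pos: [0.5291, 0.117, 0.0573]
tool_rot: [0.76, -0.65, -0.002, -0.002]
ft_force: [-2.6, 11.2, -0.8]
grip_width: 0.0002
grasp_force: 5.9
```

Emit:
carry_out(increments=[0,0,0,0,0,0,0,0,0,0,0,0,0,0,0,0,0,0,0,0,0,0,0,0,0])

```text
clock: 21.08
eef_pos: [0.5291, 0.1169, 0.0572]
tool_rot: [0.76, -0.65, -0.002, -0.002]
ft_force: [-4.0, 12.5, -0.2]
grip_width: -0.0004
grasp_force: 5.9
```

Emit:
carry_out(increments=[0,0,0,0,0,0,0,0,0,0,0,0,0,0,0,0,0,0,0,0,0,0,0,0,0])

```text
clock: 21.7
eef_pos: [0.5291, 0.1169, 0.0573]
tool_rot: [0.76, -0.65, -0.002, -0.002]
ft_force: [-2.6, 12.3, -1.4]
grip_width: -0.0002
grasp_force: 5.9
```

Emit:
carry_out(increments=[0,-0.3,0,0,0,0,-0.4,0,0,0,0,-0.8,0,0,0,0,0,0,-3,0,0,0,0,-4,0])

```text
clock: 22.32
eef_pos: [0.5267, 0.1286, 0.127]
tool_rot: [0.759, -0.651, -0.0, 0.001]
ft_force: [-0.2, -0.5, 0.3]
grip_width: -0.0001
grasp_force: 0.0
```

Emit:
carry_out(increments=[0,0,0,-4,0,0,-3,-3,0,0,0,-4,-4,0,0,0,-4,-4,0,0,0,0,0,0,0])

```text
clock: 22.95
eef_pos: [0.6206, 0.2577, 0.1646]
tool_rot: [0.76, -0.649, -0.0, 0.001]
ft_force: [0.3, -1.5, 0.4]
grip_width: 0.0003
grasp_force: 0.0
```

Run:
```python
from h import *
c=bot.camera('top'); im=rect(c,x0=.555,y0=0,s=.0006); cv2.imwrite('pics/h.png',im)
for k in ('bolt_tab','bolt_nose','cellar','cellar_spot'): print(k,[(round(r['p'],2),world(c,r['xyz']).round(4).tolist()) for r in bot.place_of(c,k)[:4]])
go(.5,.1,.1,0)
```

```text
bolt_tab [(0.66, [0.5589, -0.0679, 0.0053]), (0.58, [0.5312, 0.1001, 0.0765]), (0.47, [0.5787, -0.2193, 0.0483])]
bolt_nose [(0.68, [0.542, 0.0416, 0.0372]), (0.57, [0.5829, -0.2156, 0.0487])]
cellar [(0.87, [0.5959, -0.0629, 0.0477]), (0.86, [0.7788, -0.0726, 0.0009]), (0.86, [0.7068, 0.1232, 0.0032]), (0.75, [0.7473, -0.2442, 0.0002])]
cellar_spot [(0.6, [0.5916, -0.067, 0.049])]
t 23.2 p [0.6189 0.2535 0.1679] yaw -81.2 j [ 0.39  0.61  0.41  1.37 -0.   -1.33] F [ 0.4 -0.6  0.6]
shift cm [13.35 14.09  6.8 ] turn -1.418
```

View pics/h.png

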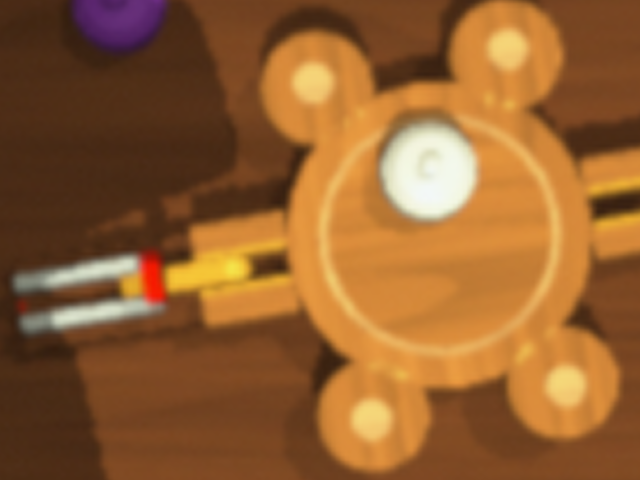

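The bolt nose sits in the notch at px (240,268), the tab is at (152,278), the cellar is on its place at (430,168), and the arm is clear.

```bash
python3 -c "
from workcell import bot
print(bot.job_done())"
```

```text
the job is handed in; nothing more can be done
None
```

The job is handed in: the turntable is turned to the bolt, the bolt is fully home in the notch and was held at about 12 N for over a second, the cellar is still on its place, and the arm is clear; no verdict came back.

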